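Pack a riser up to the height gauge's pointer

ROBOT

A 7-joint arm with a two-finger parallel gripper is mounted at the origin on a cart in front of the work surface, level with it; the furniture and walls round the work are solid. World frame = base frame: x ahead of the robot, y to its left, z up, the work surface at z = 0. Lengths are in m, angles in rad, forces in N, time in s.
With the tool pointing down it reaches from about 0.4 to 0.875 m from the base axis. Payload 4.4 kg.
Tool frame: the origin (TCP) lies on the mounting face of the last link; the fingertips stand 173 mm ahead of it and the grasp point (between the pads) lies 155 mm ahead of it; z points along the fingers, y is the line along which they close (so a half turn about z gives the same grasp; the last joint's range is limited). The gripper opens to 85 mm and grips with 20 to 120 N. Pads are 22 mm wide; open, the fingers measure 114 mm over their backs; the gripper's body (76 mm by 85 mm) begins 54 mm behind the grasp point. The pads swing forward as they close: fully open they stand 13 mm farther back than shut.
Start: joints at [1.165, 0.628, 0.038, 1.517, -0.027, 0.996, -0.02], TCP at [0.217, -0.613, 0.405] pointing down, gripper open.
Joint ranges: [-3.06, 3.06], [-0.37, 2.12], [-1.25, 1.32], [0.18, 2.47], [-1.1, 4.24], [0.23, 1.98], [-2.94, 2.94]. Speed limits (rad/s): [2.57, 2.57, 3.14, 3.14, 3.14, 3.14, 3.14].

INTERFACE

Orientations are given as a rotation vector (axis times angle).
In Python, from rig import arm gives the robot as it stands. The module is installed in compiled form; this text tells all that it offers.
- The arm moves only by the shell command python3 -m jog 'ROWS' [OPENING] [FORCE]. ROWS is JSON, a list of rows, each an object of numbers: "tx", "ty", "tz": the shift along the tool's x, y, z in mm; "ax", "ay", "az": the turn, a rotation vector about the tool's x, y, z in rad. A call has 1 to 10 rows; each row shifts and turns the commanded pose from where the row before left it, along the tool's axes as they then stand; what a row does not reach is not made up. A row lasts 1/10 s, in which the tool goes at most 50 mm and 8.59 degrees, less where a joint would pass 70% of its speed; a pose out of reach is approached as far as the arm can. A call with a gripper value outside its range is refused whole. OPENING is the opening, from -1 (shut) to 1 (fully open), set as the call begins (- or left out, the last holds). The fingers move at their own pace and stop on an object; FORCE is the grip in N (left out, the last holds). Time passes only in rows, so rows that do not move let the fingers close. It gives the time, the measured TCP pose, the force, the opening and the grip force at its end, in the units of the state.
- arm.sense(): the state, without advancing time (a new reading comes with each control period).
- arm.read_camera(name): name is "scene" or "top" or "wrist"; returns a dict with "color" (420x560x3 uint8, red, green, blue), "depth" (420x560 float32, m along the optical axis (not along the pixel's ray), 0 where there is no reading), "mtx" (3x3 intrinsics, pixels), "rvec" (rotation vector, rad) and "tvec" (3), from world to camera coordinates, as OpenCV has them. Camera axes: x right, y down, z forward; pixel columns grow to the right and rows downward; lengths in m; the calibration is good to about 2 mm. A picture is of the moment at which its call begins.
- arm.sign_off(): hands the job in; it is judged then, once.
The state is a dict: "time_s": time; "joint_positions": joint angles; "joint_velocities": joint speeds; "tau": joint torques, N m; "ee_pos": TCP position; "eef_rot": TCP orientation; "ft_force": force on the tool from outside, world axes, zero at the start; "wrist_torque": the same for the moment, N m; "grip_width": finger opening in m; "finger_force": force on a finger pad.
Only numpy, scipy, OpenCV 4.12 (cv2) and the standard library are available. Lean on these libraries where they do the work, as an engineer would, in place of code of your own. Each camera call takes 0.05 s, during which the arm holds its last target. There are 200 camera calls.

TASK

Build up the round riser that stands at the height gauge with pine blocks from the sloping rack, laid flat and centred one on another, and stop when the top of the stack is level with the gauge's pointer. Set the blocks down without dropping them, leave the blocks you do not need in the rack, and do not disturb the tape measure, tin and tape roll standing about.

Things in the scene. Friction and masses are not known exactly. Their poses are not given: they have to be found in the camera images.
- mark (a point): Tip of the gauge's horizontal steel pointer (a rod of 8 mm stepped down to 5 mm at the tip, its axis at this height), 90 mm above the table: the height that the top of the stack must meet. The pointer is carried by a 10 mm upright steel post (100 mm tall, on a round foot of 38 mm); the tip ends 60 mm from the stack's axis, the post stands 90 mm from it, on the left and a little away from the robot. The gauge is fixed.
- spot (a point): Point on the table surface (z = 0) at the centre of the round riser that stands at the gauge: the stack's vertical axis goes through it.
- riser_low: Low round dark steel riser, 100 mm across, 26 mm tall, flat top; origin at the centre of its underside, z up. Fixed. Either this or riser_high stands at the gauge, the other one stands aside to the left and is not used.
- riser_high: High round dark steel riser, 100 mm across, 58 mm tall, flat top; origin at the centre of its underside, z up. Fixed. Stands at the gauge or aside to the left.
- rack: Plywood rack, fixed, 300 mm wide (its y) and about 100 mm deep, with a flat deck sloping 30 degrees, low edge with a 12 mm lip towards the robot, high edge (about 76 mm) away from it. Origin at the centre of its underside, x level away from the robot in the direction the deck rises, z up. The three pine blocks lie on the deck side by side about 98 mm apart, long side down the slope, against the lip.
- block_0: Sawn pine block, 45 mm (its x) by 70 mm (its y) by 32 mm thick (its z), about 70 g; origin at the centre of its 45 x 70 underside. It starts on the sloping deck with z square to the deck and x level, across the slope. All three blocks are alike; grip across the 45 mm.
- block_1: Sawn pine block, 45 mm (its x) by 70 mm (its y) by 32 mm thick (its z), about 70 g; origin at the centre of its 45 x 70 underside. It starts on the sloping deck with z square to the deck and x level, across the slope. All three blocks are alike; grip across the 45 mm.
- block_2: Sawn pine block, 45 mm (its x) by 70 mm (its y) by 32 mm thick (its z), about 70 g; origin at the centre of its 45 x 70 underside. It starts on the sloping deck with z square to the deck and x level, across the slope. All three blocks are alike; grip across the 45 mm.
- tape_measure: Yellow tape measure, 35 x 85 x 66 mm, a bystander to leave alone; origin at the centre of its underside.
- varnish_tin: Round varnish tin, 78 mm across, 78 mm tall, a bystander to leave alone; origin at the centre of its underside.
- masking_tape: Roll of masking tape lying flat, 120 mm across, 38 mm tall, a bystander to leave alone; origin at the centre of its underside.
Things that resemble listed ones, but are neither listed nor needed, are in the scene too. What is shaped like the part that bears mark but pink is not meant.

How it is judged:
By the outcome, as a careful person would: the job done as asked, in the order asked, and still so for the second after the job is handed in, with the robot touching nothing.
It also fails if it takes over 56 s, if anything falls off the work surface, if the arm or the gripper's body presses on something with over 40 N, if the wrist force passes 120 N, or if a joint passes its speed limit or range.

## Working session

There is one attempt and no reset: what is moved stays moved. The work goes in short steps, Python scripts to look and compute and a shell command to move; the robot and the scene stay as the last step left them, time stands still between calls to the robot, and variables do not carry over. Pictures are saved under pics/ and viewed, at most 10 in all, crops included, and the job is handed in when it is done.

```bash
mkdir -p pics; cat > h.py <<'E'
import numpy as np,cv2
from rig import arm
from scipy.spatial.transform import Rotation as R
def shot(n,save=None):
    c=arm.read_camera(n)
    if save: cv2.imwrite('pics/'+save,c['color'][:,:,::-1]); np.savez('pics/'+save[:-4],**c)
    return c
def pts(c):
    K=c['mtx'];d=c['depth'];v,u=np.indices(d.shape)
    p=np.stack([(u-K[0,2])/K[0,0]*d,(v-K[1,2])/K[1,1]*d,d],-1)
    M=cv2.Rodrigues(np.array(c['rvec']))[0]
    return (p-np.array(c['tvec']).ravel())@M
def st():
    s=arm.sense();print(s['time_s'],np.round(s['ee_pos'],4),np.round(s['eef_rot'],4),s['grip_width'],np.round(s['ft_force'],1))
    print(np.round(R.from_rotvec(s['eef_rot']).as_matrix(),4).tolist())
    return s
E
python3 - <<'E'
from h import *
a=shot('scene','s0.png');b=shot('top','t0.png')
st()
for c in(a,b):
    M=cv2.Rodrigues(np.array(c['rvec']))[0];print(-M.T@np.array(c['tvec']).ravel(),M.tolist(),c['mtx'])
E
```

```text
0.1 [ 0.2165 -0.6126  0.4039] [-3.0947e+00 -5.3080e-01  5.0000e-04] 0.08522071216126419 [-0.1 -0.1 -0.9]
[[0.9428, 0.3333, -0.0006], [0.3333, -0.9428, 0.0016], [-0.0, -0.0018, -1.0]]
[-0.42047566  1.03946393  0.86377619] [[-0.6987170382830572, -0.715357345475366, 0.007639940274024981], [-0.3786029850958582, 0.3606927166951177, -0.852385208576264], [0.6070043493167558, -0.5984685726063932, -0.522858573146705]] [[470.45463097   0.         275.11032084]
 [  0.         470.45463097 206.86075212]
 [  0.           0.           1.        ]]
[0.42406194 0.12336104 1.63110865] [[-0.0009047602138178013, -0.9999984458430516, -0.0015131822218235266], [-0.9991752548885288, 0.0009654417319561182, -0.04059406287507272], [0.04059546067479286, 0.0014752063391767385, -0.9991745755066319]] [[427.43388475   0.         279.89987728]
 [  0.         427.43388475 211.09121109]
 [  0.           0.           1.        ]]
```

View pics/s0.png

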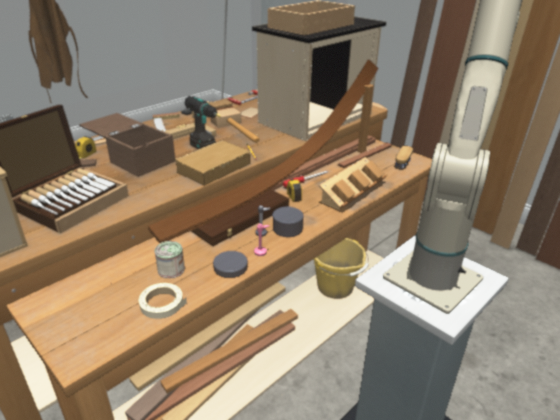

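View pics/t0.png

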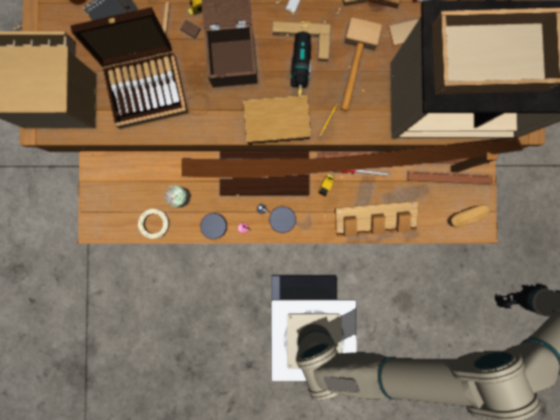

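The candidates for the gauge are the steel post at top (262,209), next to the riser at (283,219), and the pink post at (243,229). The steel one fits, since pink is excluded. The riser next to it looks like the tall one. I'll confirm with depth and an enlarged crop.

```bash
python3 - <<'E'
from h import *
a=np.load('pics/s0.npz');b=np.load('pics/t0.npz')
P=pts(b)
for u,v in[(283,219),(214,226),(275,235),(262,209),(348,222),(377,222),(405,222),(360,215),(345,209),(375,207),(410,205),(300,165),(340,163),(400,158),(327,184),(345,240),(210,167)]:print(u,v,P[v,u].round(3))
Pa=pts(a)
for u,v in[(288,215),(230,260)]:print(u,v,Pa[v,u].round(3))
# riser tops
for lo,hi,yr in[(.05,.066,(0,.25)),(.02,.034,(.25,.45)),(.05,.066,(.25,.45)),(.02,.034,(0,.25))]:
    for n,Q,c in(('t',P,b),('s',Pa,a)):
        m=(Q[...,2]>lo)&(Q[...,2]<hi)&(Q[...,1]>yr[0])&(Q[...,1]<yr[1])&(Q[...,0]>.3)&(Q[...,0]<.6)&(c['color'].max(2)<110)
        if m.sum()>20:
            q=Q[m];(x,y),r=cv2.minEnclosingCircle(q[:,:2].astype(np.float32));print(n,lo,m.sum(),np.median(q,0).round(4),x,y,r)
im=cv2.resize(a['color'][150:310,210:410],(800,640))[:600,:,::-1];cv2.imwrite('pics/c1.png',im)
im=cv2.resize(b['color'][150:250,230:430],(800,400),interpolation=2)[:,:,::-1];cv2.imwrite('pics/c2.png',im)
E
```

```text
283 219 [0.459 0.114 0.054]
214 226 [0.434 0.373 0.025]
275 235 [ 0.399  0.145 -0.004]
262 209 [0.494 0.19  0.086]
348 222 [ 0.447 -0.121  0.082]
377 222 [ 0.447 -0.227  0.076]
405 222 [ 0.447 -0.33   0.075]
360 215 [ 0.473 -0.17   0.056]
345 209 [ 0.495 -0.111  0.076]
375 207 [ 0.502 -0.221  0.075]
410 205 [ 0.509 -0.349  0.072]
300 165 [0.655 0.052 0.079]
340 163 [ 0.661 -0.093  0.089]
400 158 [ 0.668 -0.292  0.153]
327 184 [ 0.588 -0.049  0.055]
345 240 [ 0.38  -0.122  0.002]
210 167 [0.649 0.382 0.072]
288 215 [0.448 0.125 0.061]
230 260 [0.432 0.379 0.027]
s 0.05 103 [0.4368 0.1444 0.0556] 0.4596966505050659 0.14600612223148346 0.06828080117702484
t 0.02 115 [0.5683 0.3129 0.0319] 0.5075762867927551 0.32759159803390503 0.11481018364429474
s 0.02 188 [0.5469 0.3522 0.0245] 0.48499011993408203 0.3466067314147949 0.11405396461486816
t 0.02 193 [0.5758 0.129  0.0322] 0.5760605931282043 0.13512711226940155 0.11618924885988235
s 0.02 290 [0.5463 0.1451 0.0274] 0.5250128507614136 0.12880085408687592 0.12223847955465317
```

View pics/c1.png

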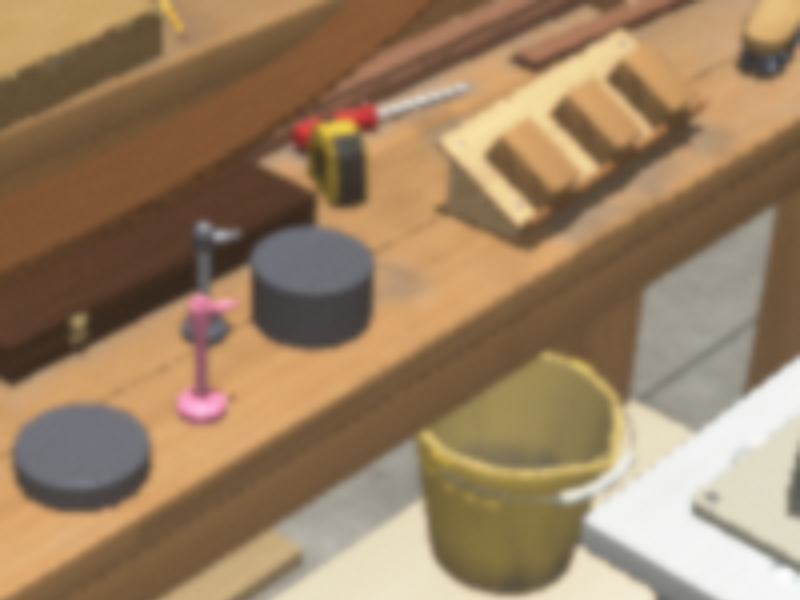

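View pics/c2.png

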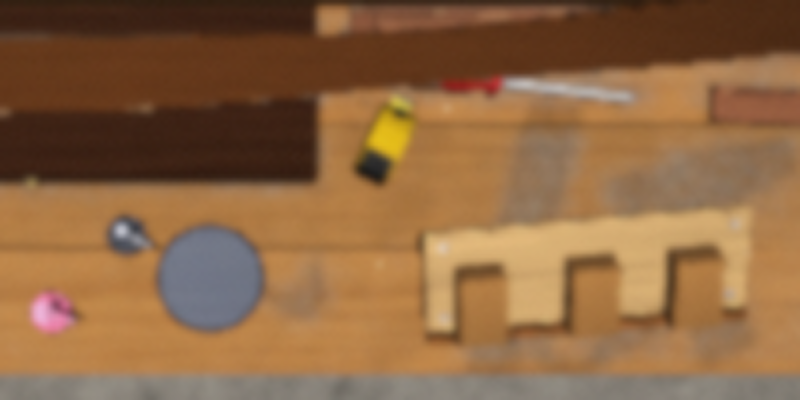

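The crop shows the tall riser (top about 0.056) at the steel gauge: scene crop (312,285) beside the post at (203,280). So 58 + 32 = 90 mm, which means exactly one block. The pink gauge and the low riser are decoys. I'll use the left block, top (348,222).

```bash
cat >> h.py <<'E'
def ray(c,uv,z):
    K=c['mtx'];M=cv2.Rodrigues(np.array(c['rvec']))[0];o=-M.T@np.array(c['tvec']).ravel()
    d=M.T@np.linalg.inv(K)@np.array([uv[0],uv[1],1]);return o+d*(z-o[2])/d[2]
E
python3 - <<'E'
from h import *
for f in('t0','s0'):
    c=np.load(f'pics/{f}.npz');im=c['color'];hsv=cv2.cvtColor(im,cv2.COLOR_RGB2HSV);P=pts(c)
    roi=(P[...,0]>.39)&(P[...,0]<.53)&(P[...,1]>.04)&(P[...,1]<.18)
    m=((hsv[...,1]<90)&roi&(P[...,2]>.047)).astype(np.uint8)
    n,l,s,ce=cv2.connectedComponentsWithStats(m);k=1+s[1:,4].argmax()
    cn=cv2.findContours((l==k).astype(np.uint8),0,1)[0][0];e=cv2.fitEllipse(cn);print(f,'riser',e,ray(c,e[0],.058))
    # rack/blocks: perpendicular height
    ya=np.deg2rad(4.75);nrm=np.array([-.5*np.cos(ya),-.5*np.sin(ya),.866])
    roi=(P[...,0]>.38)&(P[...,0]<.54)&(P[...,1]>-.4)&(P[...,1]<-.06)&(P[...,2]>.02)
    h=P@nrm;print(np.histogram(h[roi],bins=np.arange(-.24,-.1,.006)))
    if f=='t0':
        q=P[roi];
        hd=np.percentile(h[roi],[10,30,50,70,90]);print(hd)
E
```

```text
t0 riser ((281.9761657714844, 219.25387573242188), (25.202030181884766, 25.858530044555664), 116.8514633178711) [0.45790081 0.11806901 0.058     ]
(array([  0,   0,   0,   0,   0,   0,   0,   0,  21, 462, 838, 186, 104,
        56, 125, 427, 132,   0,   0,   0,   0,   0,   0]), array([-0.24 , -0.234, -0.228, -0.222, -0.216, -0.21 , -0.204, -0.198,
       -0.192, -0.186, -0.18 , -0.174, -0.168, -0.162, -0.156, -0.15 ,
       -0.144, -0.138, -0.132, -0.126, -0.12 , -0.114, -0.108, -0.102]))
[-0.18185067 -0.17866896 -0.17567237 -0.15902131 -0.14559023]
s0 riser ((287.9306335449219, 215.6311798095703), (18.666486740112305, 30.696414947509766), 92.7960205078125) [0.44868743 0.1249161  0.058     ]
(array([  0,   0,   0,   3,  17,  13,   8,  13,   1,  52, 468, 259, 175,
       108,  85, 267, 266,   3,   0,   0,   0,   0,   0]), array([-0.24 , -0.234, -0.228, -0.222, -0.216, -0.21 , -0.204, -0.198,
       -0.192, -0.186, -0.18 , -0.174, -0.168, -0.162, -0.156, -0.15 ,
       -0.144, -0.138, -0.132, -0.126, -0.12 , -0.114, -0.108, -0.102]))
```

```bash
python3 - <<'E'
from h import *
for f in('t0','s0'):
    c=np.load(f'pics/{f}.npz');P=pts(c)
    ya=np.deg2rad(4.75);nrm=np.array([-.5*np.cos(ya),-.5*np.sin(ya),.866])
    roi=(P[...,0]>.38)&(P[...,0]<.54)&(P[...,1]>-.4)&(P[...,1]<-.06)&(P[...,2]>.02)
    m=(roi&(P@nrm>-.155)).astype(np.uint8);n,l,s,ce=cv2.connectedComponentsWithStats(m)
    for k in range(1,n):
        if s[k,4]>60:
            q=P[l==k];u=q-q.mean(0);sv=np.linalg.svd(u)[2]
            ax=np.array([np.cos(ya)*.866,np.sin(ya)*.866,.5]);ay=np.array([-np.sin(ya),np.cos(ya),0])
            print(f,s[k],q.mean(0).round(4),'n',sv[2].round(3),'ext',np.ptp(q@ax).round(3),np.ptp(q@ay).round(3),'dir',sv[0].round(3))
E
```

```text
t0 [397 214  14  19 223] [ 0.4431 -0.3256  0.0699] n [-0.485 -0.021  0.874] ext 0.074 0.046 dir [-0.874 -0.028 -0.485]
t0 [372 217  13  18 222] [ 0.4348 -0.2321  0.0695] n [-0.488 -0.045  0.871] ext 0.073 0.047 dir [-0.867 -0.091 -0.49 ]
t0 [344 218  13  19 226] [ 0.4268 -0.13    0.0699] n [-0.503 -0.036  0.864] ext 0.075 0.046 dir [-0.859 -0.086 -0.504]
s0 [364 160  21  19 182] [ 0.4387 -0.3231  0.07  ] n [-0.524  0.011  0.852] ext 0.071 0.057 dir [-0.845 -0.129 -0.518]
s0 [350 169  22  20 204] [ 0.4311 -0.2298  0.0694] n [ 0.515 -0.042 -0.856] ext 0.071 0.056 dir [-0.852 -0.133 -0.506]
s0 [334 179  22  21 221] [ 0.4225 -0.1276  0.0695] n [ 0.511 -0.053 -0.858] ext 0.071 0.057 dir [-0.854 -0.143 -0.5  ]
```

```bash
cat >> h.py <<'E'
from scipy.linalg import logm,expm
def T(Rm,p):
    A=np.eye(4);A[:3,:3]=Rm;A[:3,3]=p;return A
def tool(yaw,tilt):  # tool pointing down, tilted ahead by tilt, yaw in deg
    return (R.from_euler('z',yaw,degrees=True)*R.from_euler('y',-tilt,degrees=True)).as_matrix()@np.diag([1,-1,-1.])
def plan(Rm,p,n):
    s=arm.sense();A=T(R.from_rotvec(s['eef_rot']).as_matrix(),s['ee_pos'])
    L=logm(np.linalg.inv(A)@T(Rm,p)).real/n;E=expm(L)
    print(n,'x',(E[:3,3]*1000).round(1),'mm',np.array([L[2,1],L[0,2],L[1,0]]).round(4),'rad')
E
python3 - <<'E'
from h import *
Rm=tool(4.75,30);print(Rm.round(3).tolist())
g=np.array([.441,-.3244,.07])-.145*Rm[:,2];print(g, g-.08*Rm[:,2])
plan(Rm,g-.08*Rm[:,2],10)
E
```

```text
[[0.863, 0.083, 0.498], [0.072, -0.997, 0.041], [0.5, 0.0, -0.866]]
[ 0.368749   -0.3304036   0.19557368] [ 0.32888638 -0.33371592  0.26485572]
10 x [ 13.7 -25.   17.5] mm [-0.0069  0.0521  0.025 ] rad
```

```bash
r='x'; python3 -m jog '[{"tx":13.7,"ty":-25,"tz":17.5,"ax":-0.0069,"ay":0.0521,"az":0.025},{"tx":13.7,"ty":-25,"tz":17.5,"ax":-0.0069,"ay":0.0521,"az":0.025},{"tx":13.7,"ty":-25,"tz":17.5,"ax":-0.0069,"ay":0.0521,"az":0.025},{"tx":13.7,"ty":-25,"tz":17.5,"ax":-0.0069,"ay":0.0521,"az":0.025},{"tx":13.7,"ty":-25,"tz":17.5,"ax":-0.0069,"ay":0.0521,"az":0.025},{"tx":13.7,"ty":-25,"tz":17.5,"ax":-0.0069,"ay":0.0521,"az":0.025},{"tx":13.7,"ty":-25,"tz":17.5,"ax":-0.0069,"ay":0.0521,"az":0.025},{"tx":13.7,"ty":-25,"tz":17.5,"ax":-0.0069,"ay":0.0521,"az":0.025},{"tx":13.7,"ty":-25,"tz":17.5,"ax":-0.0069,"ay":0.0521,"az":0.025},{"tx":13.7,"ty":-25,"tz":17.5,"ax":-0.0069,"ay":0.0521,"az":0.025}]' 1
python3 -m jog '[{},{},{}]'
python3 - <<'E'
from h import *
c=shot('wrist','w1.png');s=st();print(np.round(s['joint_positions'],2))
Rm=tool(4.75,30);g=np.array([.441,-.3244,.07])-.145*Rm[:,2]
plan(Rm,g-.08*Rm[:,2],1)
E
```

```text
time_s: 1.1
ee_pos: [0.3181, -0.3632, 0.2814]
eef_rot: [-3.008, -0.163, -0.732]
ft_force: [0.1, -1.7, 0.4]
grip_width: 0.0851
finger_force: 0.0
1.15 [ 0.3208 -0.3606  0.2819] [-3.0019 -0.164  -0.7373] 0.08551773053677618 [2.5 2.4 0.2]
[[0.881, 0.1137, 0.4593], [0.0917, -0.9933, 0.07], [0.4642, -0.0195, -0.8855]]
[ 1.2   0.62 -0.37  2.19 -1.06  0.24  0.47]
1 x [  1.7 -25.5  20.7] mm [-0.0321  0.0411  0.0178] radinvalid input at $[0]: expected keys tx, ty, tz, ax, ay, az
```

View pics/w1.png

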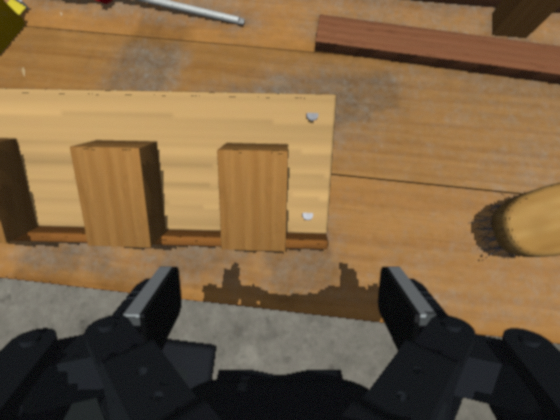

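The wrist view shows the right-hand block at (253,197), the middle one at (117,195) and the rack's free end at (330,170). At 30° forward tilt joints 5 and 6 sit on their limits. I'll grasp at 10° forward tilt instead and lean back 20° when placing.

```bash
python3 - <<'E'
from h import *
Rm=tool(4.75,10)
g=np.array([.441,-.3244,.07])-.145*Rm[:,2];h=g+[0,0,.08];print(g,h)
plan(Rm,h,4)
E
```

```text
[ 0.41590749 -0.32648503  0.21279712] [ 0.41590749 -0.32648503  0.29279712]
4 x [23.9 -6.1  6.4] mm [-0.0072 -0.077   0.0058] rad
```

```bash
python3 -m jog '[{"tx":23.9,"ty":-6.1,"tz":6.4,"ax":-0.0072,"ay":-0.077,"az":0.0058},{"tx":23.9,"ty":-6.1,"tz":6.4,"ax":-0.0072,"ay":-0.077,"az":0.0058},{"tx":23.9,"ty":-6.1,"tz":6.4,"ax":-0.0072,"ay":-0.077,"az":0.0058},{"tx":23.9,"ty":-6.1,"tz":6.4,"ax":-0.0072,"ay":-0.077,"az":0.0058},{"tx":0},{"tx":0},{"tx":0}]'
python3 - <<'E'
from h import *
c=shot('wrist','w2.png');s=st();print(np.round(s['joint_positions'],2))
P=pts(c);ya=np.deg2rad(4.75);nrm=np.array([-.5*np.cos(ya),-.5*np.sin(ya),.866])
roi=(P[...,0]>.38)&(P[...,0]<.54)&(P[...,1]>-.4)&(P[...,1]<-.06)&(P[...,2]>.02)&(P[...,2]<.1)
h=P@nrm
print(np.histogram(h[roi],bins=np.arange(-.19,-.13,.004)))
m=(roi&(h>-.157)).astype(np.uint8);n,l,s_,ce=cv2.connectedComponentsWithStats(m)
for k in range(1,n):
    if s_[k,4]>300:
        q=P[l==k];sv=np.linalg.svd(q[::5]-q.mean(0))[2];bx=cv2.minAreaRect(np.stack([q@[.863,.072,.5],q@[-.083,.997,0]],1).astype(np.float32))
        e=bx[0][0]*np.array([.863,.072,.5])+bx[0][1]*np.array([-.083,.997,0])+np.median(q@nrm)*nrm
        print(s_[k],q.mean(0).round(4),sv[2].round(3),bx,'centre',e.round(4))
Rm=tool(4.75,10);g=np.array([.441,-.3244,.07])-.145*Rm[:,2]
plan(Rm,g+[0,0,.08],1)
E
```

```text
1.2 [ 0.3199 -0.3617  0.2819] [-3.0051 -0.168  -0.7328] 0.085324502466784 [-0.9 -0.3 -0.9]
[[0.8822, 0.1156, 0.4564], [0.0948, -0.9932, 0.0682], [0.4612, -0.0169, -0.8872]]
[ 1.2   0.62 -0.37  2.19 -1.04  0.23  0.46]
(array([    0,    18,  3740, 26956,  1039,  1379,  1950,   802,   781,
         768,  2020, 12203,     0,     0]), array([-0.19 , -0.186, -0.182, -0.178, -0.174, -0.17 , -0.166, -0.162,
       -0.158, -0.154, -0.15 , -0.146, -0.142, -0.138, -0.134]))
[   0  148   25  101 1366] [ 0.4199 -0.155   0.0608] [ 0.039  0.984 -0.175] ((0.390565425157547, -0.18785537779331207), (0.009821695275604725, 0.07015383988618851), 87.41239166259766) centre [ 0.4275 -0.153   0.0652]
[  76  150   87  103 7339] [ 0.4351 -0.2377  0.0705] [-0.482 -0.096  0.871] ((0.3908824920654297, -0.27086031436920166), (0.070297472178936, 0.04634268581867218), 0.14561957120895386) centre [ 0.4322 -0.2359  0.0696]
[ 223  153   71  104 6890] [ 0.4426 -0.3297  0.0709] [-0.488 -0.038  0.872] ((0.39087575674057007, -0.36529141664505005), (0.045150235295295715, 0.07039250433444977), 89.83121490478516) centre [ 0.44   -0.33    0.0696]
1 x [ 93.1 -24.1  36.6] mm [-0.0267 -0.3045  0.0259] radinvalid input at $[4]: expected keys tx, ty, tz, ax, ay, az
```

View pics/w2.png

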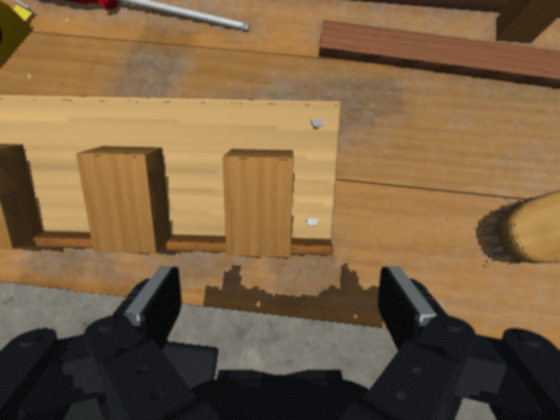

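The picture again shows the target block at (258,203). The move was refused because rows need all six keys, so I'll repeat it.

```bash
python3 -m jog '[{"tx":23.3,"ty":-6.0,"tz":9.2,"ax":-0.0067,"ay":-0.0761,"az":0.0065},{"tx":23.3,"ty":-6.0,"tz":9.2,"ax":-0.0067,"ay":-0.0761,"az":0.0065},{"tx":23.3,"ty":-6.0,"tz":9.2,"ax":-0.0067,"ay":-0.0761,"az":0.0065},{"tx":23.3,"ty":-6.0,"tz":9.2,"ax":-0.0067,"ay":-0.0761,"az":0.0065},{"tx":0,"ty":0,"tz":0,"ax":0,"ay":0,"az":0},{"tx":0,"ty":0,"tz":0,"ax":0,"ay":0,"az":0},{"tx":0,"ty":0,"tz":0,"ax":0,"ay":0,"az":0}]'
cat >> h.py <<'E'
def block(c):
    P=pts(c);ya=np.deg2rad(4.75);nrm=np.array([-.5*np.cos(ya),-.5*np.sin(ya),.866])
    roi=(P[...,0]>.38)&(P[...,0]<.54)&(P[...,1]>-.4)&(P[...,1]<-.06)&(P[...,2]>.02)&(P[...,2]<.1)
    h=P@nrm;m=(roi&(h>-.15)).astype(np.uint8);n,l,s_,ce=cv2.connectedComponentsWithStats(m)
    for k in range(1,n):
        if s_[k,4]>300:
            q=P[l==k];bx=cv2.minAreaRect(np.stack([q@[.863,.072,.5],q@[-.083,.997,0]],1).astype(np.float32))
            e=bx[0][0]*np.array([.863,.072,.5])+bx[0][1]*np.array([-.083,.997,0])+np.median(q@nrm)*nrm
            print(s_[k],bx,'centre',e.round(4))
E
python3 - <<'E'
from h import *
c=shot('wrist','w3.png');s=st();print(np.round(s['joint_positions'],2))
block(c)
E
```

```text
time_s: 1.9
ee_pos: [0.408, -0.333, 0.2809]
eef_rot: [-3.117, -0.127, -0.3]
ft_force: [-1.2, 0.3, 0.7]
grip_width: 0.0854
finger_force: 0.0
1.95 [ 0.4075 -0.3335  0.281 ] [-3.1171 -0.1243 -0.3   ] 0.08541792073466402 [-0.6 -0.  -0.4]
[[0.9785, 0.0796, 0.1901], [0.0782, -0.9968, 0.0152], [0.1907, -0.0, -0.9816]]
[ 0.51  0.63  0.25  2.04 -0.71  0.44 -0.14]
[  56  199  106   94 6877] ((0.3907679319381714, -0.2711428701877594), (0.07147590070962906, 0.0458432137966156), 0.19717562198638916) centre [ 0.4322 -0.2362  0.0695]
[ 234  199   84   93 7059] ((0.391215056180954, -0.36526522040367126), (0.045241471379995346, 0.07075399905443192), 89.80303192138672) centre [ 0.4404 -0.33    0.0697]
```

```bash
python3 - <<'E'
from h import *
Rm=tool(4.75,10)
g=np.array([.4405,-.329,.0697])-.145*Rm[:,2];print(g);plan(Rm,g,5)
E
```

```text
[ 0.41540749 -0.33108503  0.21249712]
5 x [-0.9 -0.4 13.8] mm [ 0.0001 -0.0035 -0.0006] rad
```

```bash
python3 -m jog '[{"tx":-0.9,"ty":-0.4,"tz":13.8,"ax":0,"ay":-0.0035,"az":0},{"tx":-0.9,"ty":-0.4,"tz":13.8,"ax":0,"ay":-0.0035,"az":0},{"tx":-0.9,"ty":-0.4,"tz":13.8,"ax":0,"ay":-0.0035,"az":0},{"tx":-0.9,"ty":-0.4,"tz":13.8,"ax":0,"ay":-0.0035,"az":0},{"tx":-0.9,"ty":-0.4,"tz":13.8,"ax":0,"ay":-0.0035,"az":0},{"tx":0,"ty":0,"tz":0,"ax":0,"ay":0,"az":0},{"tx":0,"ty":0,"tz":0,"ax":0,"ay":0,"az":0}]'
python3 -m jog '[{"tx":0,"ty":0,"tz":0,"ax":0,"ay":0,"az":0},{"tx":0,"ty":0,"tz":0,"ax":0,"ay":0,"az":0},{"tx":0,"ty":0,"tz":0,"ax":0,"ay":0,"az":0},{"tx":0,"ty":0,"tz":0,"ax":0,"ay":0,"az":0},{"tx":0,"ty":0,"tz":0,"ax":0,"ay":0,"az":0},{"tx":0,"ty":0,"tz":0,"ax":0,"ay":0,"az":0},{"tx":0,"ty":0,"tz":0,"ax":0,"ay":0,"az":0},{"tx":0,"ty":0,"tz":0,"ax":0,"ay":0,"az":0}]' -1 45
python3 - <<'E'
from h import *
c=shot('wrist','w4.png');st();block(c)
E
```

```text
time_s: 2.65
ee_pos: [0.4174, -0.3293, 0.2118]
eef_rot: [-3.119, -0.13, -0.272]
ft_force: [0.6, 0.3, -0.5]
grip_width: 0.0853
finger_force: 0.0
time_s: 3.45
ee_pos: [0.4176, -0.3295, 0.2131]
eef_rot: [-3.12, -0.13, -0.275]
ft_force: [-0.9, 0.3, 6.1]
grip_width: 0.0443
finger_force: 46.6
3.5 [ 0.4176 -0.3295  0.2131] [-3.1201 -0.13   -0.2752] 0.04461627567905298 [-1.6  0.6  6.3]
[[0.9811, 0.0832, 0.1745], [0.082, -0.9965, 0.0139], [0.175, 0.0006, -0.9846]]
[    0   235   464   164 34126] ((0.39096176624298096, -0.33419477939605713), (0.1733108013868332, 0.07200648635625839), 89.96122741699219) centre [ 0.4374 -0.299   0.0698]
```

```bash
python3 -m jog '[{"tx":2,"ty":0,"tz":-12,"ax":0,"ay":0,"az":0},{"tx":4,"ty":0,"tz":-20,"ax":0,"ay":0,"az":0},{"tx":4,"ty":0,"tz":-20,"ax":0,"ay":0,"az":0},{"tx":4,"ty":0,"tz":-20,"ax":0,"ay":0,"az":0},{"tx":4,"ty":0,"tz":-20,"ax":0,"ay":0,"az":0},{"tx":2,"ty":0,"tz":-10,"ax":0,"ay":0,"az":0},{"tx":0,"ty":0,"tz":0,"ax":0,"ay":0,"az":0},{"tx":0,"ty":0,"tz":0,"ax":0,"ay":0,"az":0}]'
python3 - <<'E'
from h import *
c=shot('wrist','w5.png');s=st();print(np.round(s['joint_positions'],2))
Rt=R.from_rotvec(s['eef_rot']).as_matrix();Q=(pts(c)-s['ee_pos'])@Rt   # in tool frame
hsv=cv2.cvtColor(c['color'],cv2.COLOR_RGB2HSV)
m=(abs(Q[...,1])<.026)&(abs(Q[...,0])<.06)&(Q[...,2]>.115)&(Q[...,2]<.18)&(c['depth']>0)&(hsv[...,1]>90)
n,l,s_,ce=cv2.connectedComponentsWithStats(m.astype(np.uint8));k=1+s_[1:,4].argmax();print(s_[k])
q=Q[l==k];print(q.min(0).round(3),q.max(0).round(3))
np.save('pics/q.npy',q)
v=np.linalg.svd(q[::max(1,len(q)//3000)]-q.mean(0),full_matrices=False)[2];print(v.round(3), np.percentile((q-q.mean(0))@v[2],[2,50,98]).round(4))
E
```

```text
time_s: 4.3
ee_pos: [0.4194, -0.3288, 0.3158]
eef_rot: [-3.119, -0.13, -0.273]
ft_force: [-0.2, 0.5, -1.2]
grip_width: 0.0444
finger_force: 46.2
4.35 [ 0.4192 -0.3288  0.3154] [-3.1186 -0.13   -0.2717] 0.043689331023232074 [-1.1 -0.1 -0.7]
[[0.9815, 0.0833, 0.1723], [0.0819, -0.9965, 0.0157], [0.173, -0.0013, -0.9849]]
[ 0.41  0.59  0.36  2.   -0.65  0.55 -0.23]
[  212   194   135   165 19531]
[-0.036 -0.026  0.131] [0.041 0.024 0.164]
[[-0.993 -0.002  0.122]
 [-0.001  1.     0.01 ]
 [ 0.122 -0.009  0.992]] [-0.0088 -0.0015  0.0191]
```

View pics/w5.png

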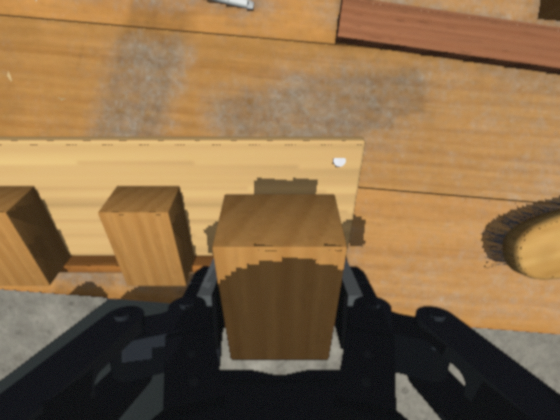

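The block is held: end face at (280,222), top face at rows 250–358, columns 220–340. Next I'll fit its top plane in the tool frame.

```bash
python3 - <<'E'
from h import *
c=np.load('pics/w5.npz');s=arm.sense()
Rt=R.from_rotvec(s['eef_rot']).as_matrix();Q=(pts(c)-s['ee_pos'])@Rt
q=Q[262:350,240:320].reshape(-1,3);A=np.c_[q[:,:2],np.ones(len(q))];w=np.linalg.lstsq(A,q[:,2],rcond=None)[0];print('z=ax+by+c',w,(A@w-q[:,2]).std())
n=np.array([w[0],w[1],-1]);n/=np.linalg.norm(n);print('n tool',n,'pitch deg',np.degrees(np.arctan(w[0])),'world',Rt@n)
# top face extent
t=np.array([1,0,w[0]]);t/=np.linalg.norm(t)
m=(abs((Q-[0,0,w[2]])@n)<.003)&(abs(Q[...,1])<.03)&(abs(Q[...,0])<.06)
m[:, :200]=0;m[:,360:]=0
r=Q[m];print('along',np.percentile(r@t,[0,1,99,100]),'y',np.percentile(r[:,1],[0,1,99,100]), 'rows',np.where(m.any(1))[0][[0,-1]])
q=Q[200:242,240:320].reshape(-1,3);v=np.linalg.svd(q-q.mean(0),full_matrices=False)[2];print('end face n',v[2],'at',q.mean(0),'dist along t',(q@t).mean())
E
```

```text
z=ax+by+c [-0.47936706  0.00052198  0.14343832] 0.00539863436651839
n tool [-4.32267092e-01  4.70694596e-04 -9.01745496e-01] pitch deg -25.611524793609508 world [-0.57959308 -0.04998309  0.81337172]
along [-0.10127854 -0.09754002 -0.03238513 -0.02957985] y [-0.02711355 -0.02237885  0.02530642  0.02999534] rows [246 359]
end face n [-9.99879049e-01  1.42256956e-04  1.55520757e-02] at [0.03458557 0.0017079  0.14584609] dist along t -0.031857086205014255
```

```bash
python3 - <<'E'
from h import *
c=np.load('pics/w5.npz');s=arm.sense()
Rt=R.from_rotvec(s['eef_rot']).as_matrix();Q=(pts(c)-s['ee_pos'])@Rt
for v in range(186,372,8):print(v,(Q[v,280]*1000).round(1))
E
```

```text
186 [ 20.7   2.1 263.1]
194 [ 39.8   1.9 163.6]
202 [ 38.2   1.9 157. ]
210 [ 36.7   1.9 151.2]
218 [ 34.6   1.9 148. ]
226 [ 33.3   1.9 142.9]
234 [ 32.2   1.9 137.8]
242 [ 30.3   1.9 135.2]
250 [ 27.8   1.9 134.4]
258 [ 24.3   1.9 135.6]
266 [ 21.7   1.9 134.8]
274 [ 17.4   1.9 137.2]
282 [ 13.6   1.9 138.3]
290 [  9.8   1.9 139.4]
298 [  4.4   1.9 142.7]
306 [  0.4   1.9 143.7]
314 [ -4.8   1.9 146.1]
322 [ -8.8   1.9 146.5]
330 [-14.6   1.9 149.3]
338 [-19.6   1.9 150.8]
346 [-25.    1.9 152.5]
354 [-31.4   1.9 155.1]
362 [-770.7    3.6  998.6]
370 [-797.5    3.6  990.9]
```

The block sits 20° to the tool, as expected, with its top centre at tool (-4,0,146) mm. I'll carry it to a look-point short of the riser.

```bash
python3 - <<'E'
from h import *
plan(tool(4.75,0),np.array([.44,.0,.33]),10)
E
```

```text
10 x [  4.9 -32.6  -1. ] mm [-0.0001 -0.0174  0.    ] rad
```

```bash
python3 -m jog '[{"tx":4.9,"ty":-16,"tz":-1,"ax":0,"ay":-0.0174,"az":0},{"tx":4.9,"ty":-34,"tz":-1,"ax":0,"ay":-0.0174,"az":0},{"tx":4.9,"ty":-34,"tz":-1,"ax":0,"ay":-0.0174,"az":0},{"tx":4.9,"ty":-34,"tz":-1,"ax":0,"ay":-0.0174,"az":0},{"tx":4.9,"ty":-34,"tz":-1,"ax":0,"ay":-0.0174,"az":0},{"tx":4.9,"ty":-34,"tz":-1,"ax":0,"ay":-0.0174,"az":0},{"tx":4.9,"ty":-34,"tz":-1,"ax":0,"ay":-0.0174,"az":0},{"tx":4.9,"ty":-34,"tz":-1,"ax":0,"ay":-0.0174,"az":0},{"tx":4.9,"ty":-34,"tz":-1,"ax":0,"ay":-0.0174,"az":0},{"tx":4.9,"ty":-34,"tz":-1,"ax":0,"ay":-0.0174,"az":0}]'
python3 -m jog '[{"tx":0,"ty":0,"tz":0,"ax":0,"ay":0,"az":0},{"tx":0,"ty":0,"tz":0,"ax":0,"ay":0,"az":0},{"tx":0,"ty":0,"tz":0,"ax":0,"ay":0,"az":0},{"tx":0,"ty":0,"tz":0,"ax":0,"ay":0,"az":0}]'
python3 - <<'E'
from h import *
c=shot('wrist','w6.png');s=st();print(np.round(s['joint_positions'],2))
P=pts(c);hsv=cv2.cvtColor(c['color'],cv2.COLOR_RGB2HSV)
m=(abs(P[...,2]-.058)<.006)&(P[...,0]>.35)&(P[...,0]<.56)&(P[...,1]>.03)&(P[...,1]<.25)&(hsv[...,1]<100)
n,l,s_,ce=cv2.connectedComponentsWithStats(m.astype(np.uint8));k=1+s_[1:,4].argmax();print(s_[k])
cn=max(cv2.findContours((l==k).astype(np.uint8),0,1)[0],key=len)
W=np.array([ray(c,p,.058) for p in cn[:,0]]);print(cv2.minEnclosingCircle(W[:,:2].astype(np.float32)))
e=cv2.fitEllipse(cn);print(e,ray(c,e[0],.058))
E
```

```text
time_s: 5.35
ee_pos: [0.4399, -0.0029, 0.3302]
eef_rot: [3.139, 0.13, -0.002]
ft_force: [0.5, -0.9, -0.7]
grip_width: 0.0443
finger_force: 46.2
time_s: 5.75
ee_pos: [0.4401, -0.0058, 0.3309]
eef_rot: [3.139, 0.126, 0.001]
ft_force: [0.2, -0.7, 0.2]
grip_width: 0.0448
finger_force: 46.3
5.8 [ 0.4401 -0.0057  0.3309] [3.1388e+00 1.2630e-01 1.4000e-03] 0.044107102210887615 [-0.6 -0.4 -0.7]
[[0.9968, 0.0803, 0.0009], [0.0803, -0.9968, -0.0002], [0.0009, 0.0003, -1.0]]
[-0.47  0.53  0.61  2.17 -0.54  0.59 -0.96]
[   46   105   138   133 14154]
((0.45750463008880615, 0.1148466020822525), 0.04999343678355217)
((113.74984741210938, 170.92532348632812), (125.01447296142578, 142.73341369628906), 127.78828430175781) [0.46004163 0.11515653 0.058     ]
```

View pics/w6.png

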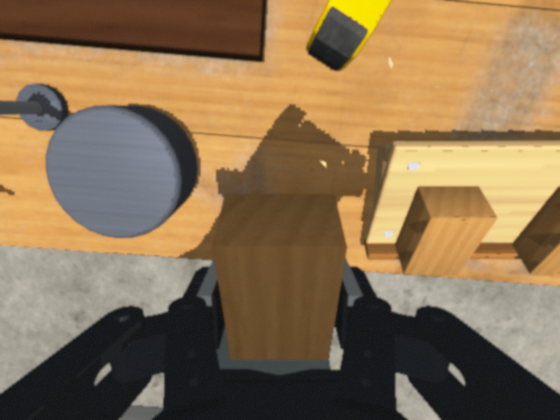

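The wrist view shows the riser at (114,171), the gauge foot at (42,107) and the block still held level in the hand. The riser axis comes out at (0.457, 0.1165) and the top radius fits at 50 mm.

```bash
python3 - <<'E'
from h import *
Rm=tool(4.75,-20)
g=np.array([.457,.1165,.09])-Rm@[-.004,0,.146];print(g);plan(Rm,g+[0,0,.06],8)
E
```

```text
[0.5105093  0.12094628 0.22582704]
8 x [ 10.8 -15.1   4.1] mm [-0.     -0.0437 -0.0003] rad
```

```bash
python3 -m jog '[{"tx":10.8,"ty":-15.1,"tz":4.1,"ax":0,"ay":-0.0437,"az":0},{"tx":10.8,"ty":-15.1,"tz":4.1,"ax":0,"ay":-0.0437,"az":0},{"tx":10.8,"ty":-15.1,"tz":4.1,"ax":0,"ay":-0.0437,"az":0},{"tx":10.8,"ty":-15.1,"tz":4.1,"ax":0,"ay":-0.0437,"az":0},{"tx":10.8,"ty":-15.1,"tz":4.1,"ax":0,"ay":-0.0437,"az":0},{"tx":10.8,"ty":-15.1,"tz":4.1,"ax":0,"ay":-0.0437,"az":0},{"tx":10.8,"ty":-15.1,"tz":4.1,"ax":0,"ay":-0.0437,"az":0},{"tx":10.8,"ty":-15.1,"tz":4.1,"ax":0,"ay":-0.0437,"az":0},{"tx":0,"ty":0,"tz":0,"ax":0,"ay":0,"az":0},{"tx":0,"ty":0,"tz":0,"ax":0,"ay":0,"az":0}]'
python3 -m jog '[{"tx":0,"ty":0,"tz":0,"ax":0,"ay":0,"az":0},{"tx":0,"ty":0,"tz":0,"ax":0,"ay":0,"az":0},{"tx":0,"ty":0,"tz":0,"ax":0,"ay":0,"az":0}]'
python3 - <<'E'
from h import *
c=shot('wrist','w7.png');a=shot('scene','s7.png');s=st();print(np.round(s['joint_positions'],2))
P=pts(c)
q=np.array([P[v,280] for v in range(190,360,6)]);print((q*1000).round(1).tolist())
# top plane slope, robust
q=P[256:352,245:315].reshape(-1,3);A=np.c_[q[:,:2],np.ones(len(q))];w=np.linalg.lstsq(A,q[:,2],rcond=None)[0]
for _ in range(4):
    r=abs(A@w-q[:,2]);k=r<max(.0015,np.median(r)*1.5);w=np.linalg.lstsq(A[k],q[k,2],rcond=None)[0]
print('slope x,y deg',np.degrees(np.arctan(w[:2])),k.mean(),r.std())
Rm=tool(4.75,-20);g=np.array([.457,.1165,.09])-Rm@[-.004,0,.146];plan(Rm,g,1)
cv2.imwrite('pics/s7c.png',cv2.resize(a['color'][140:290,190:390],(800,600),interpolation=2)[:,:,::-1])
E
```

```text
time_s: 6.8
ee_pos: [0.5099, 0.1214, 0.2856]
eef_rot: [3.077, 0.126, -0.541]
ft_force: [0.7, -0.8, 0.0]
grip_width: 0.0444
finger_force: 46.3
time_s: 7.1
ee_pos: [0.5098, 0.122, 0.2863]
eef_rot: [3.078, 0.126, -0.541]
ft_force: [-0.2, 0.2, -0.5]
grip_width: 0.0442
finger_force: 46.3
7.2 [0.5099 0.1224 0.2861] [ 3.0777  0.1272 -0.5411] 0.04447856512179749 [ 0.1  0.2 -1.4]
[[0.9368, 0.0825, -0.34], [0.0776, -0.9966, -0.0279], [-0.3411, -0.0002, -0.94]]
[-0.63  0.79  0.6   1.83 -0.49  1.06 -1.26]
[[454.2, 115.6, 59.5], [492.2, 118.8, 121.7], [491.3, 118.7, 124.6], [492.6, 118.8, 130.3], [492.1, 118.8, 133.4], [492.0, 118.8, 136.8], [492.3, 118.8, 140.6], [491.8, 118.8, 143.3], [491.8, 118.8, 146.5], [492.2, 118.8, 149.9], [490.8, 118.7, 151.2], [487.8, 118.4, 151.1], [484.8, 118.2, 150.8], [481.5, 117.9, 150.6], [478.2, 117.6, 150.3], [475.9, 117.4, 151.1], [472.5, 117.2, 150.8], [469.4, 116.9, 151.1], [465.6, 116.6, 150.8], [461.3, 116.2, 150.1], [458.7, 116.0, 151.0], [454.7, 115.7, 150.9], [450.5, 115.3, 150.6], [447.1, 115.1, 151.1], [442.3, 114.7, 150.8], [437.8, 114.3, 150.7], [433.4, 113.9, 150.7], [429.7, 113.6, 151.3], [423.3, 113.1, 150.5]]
slope x,y deg [0.1088496  0.11138478] 0.9949404761904762 0.005775638830619373
1 x [21.   1.5 56.5] mm [-0.0003 -0.001  -0.0002] rad
```

View pics/s7c.png

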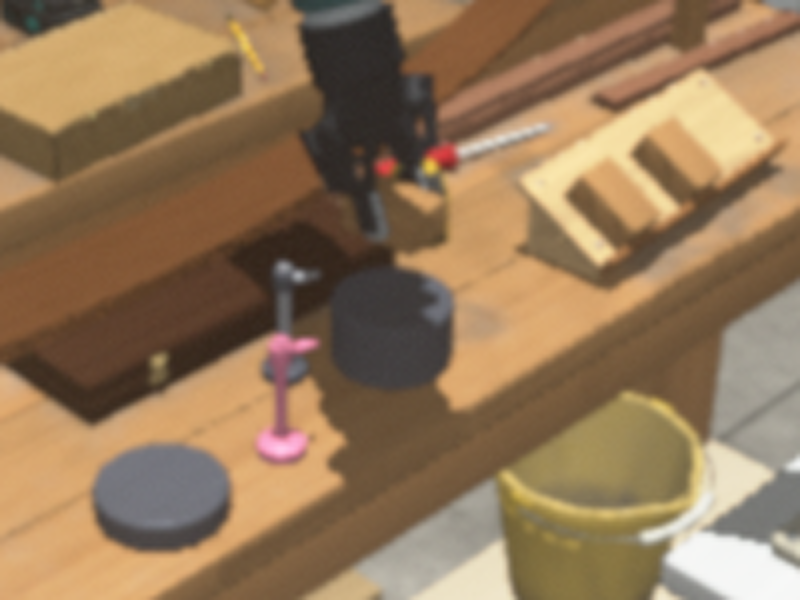

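The picture shows the block level above the riser, clear of the pointer at (310,275). Measured slope is 0.1° and the block is centred within about 1 mm. Lowering now.

```bash
python3 -m jog '[{"tx":4.4,"ty":0.4,"tz":12,"ax":0,"ay":0,"az":0},{"tx":4.4,"ty":0.4,"tz":12,"ax":0,"ay":0,"az":0},{"tx":4.4,"ty":0.4,"tz":12,"ax":0,"ay":0,"az":0},{"tx":3.3,"ty":0.3,"tz":9,"ax":0,"ay":0,"az":0},{"tx":1.5,"ty":0,"tz":4,"ax":0,"ay":0,"az":0},{"tx":0.7,"ty":0,"tz":1.9,"ax":0,"ay":0,"az":0},{"tx":0,"ty":0,"tz":0,"ax":0,"ay":0,"az":0},{"tx":0,"ty":0,"tz":0,"ax":0,"ay":0,"az":0},{"tx":0,"ty":0,"tz":0,"ax":0,"ay":0,"az":0}]'
python3 - <<'E'
from h import *
c=shot('wrist','w8.png');s=st();P=pts(c)
q=P[256:352,245:315];print('top z',np.median(q[...,2]))
Rm=tool(4.75,-20);g=np.array([.457,.1165,.09])-Rm@[-.004,0,.146];plan(Rm,g,1)
E
```

```text
time_s: 8.1
ee_pos: [0.5105, 0.1213, 0.2319]
eef_rot: [3.078, 0.128, -0.541]
ft_force: [-0.6, 0.5, -0.8]
grip_width: 0.0442
finger_force: 46.3
8.15 [0.5105 0.1213 0.2319] [ 3.0777  0.1283 -0.5407] 0.04434555979675963 [ 0.5  1.1 -0.3]
[[0.9369, 0.0832, -0.3397], [0.0783, -0.9965, -0.0281], [-0.3409, -0.0003, -0.9401]]
top z 0.09647408598047386
1 x [2.1 0.3 5.7] mm [-0.0001 -0.0012  0.0004] rad
```

6 mm to go, in small steps while watching the force.

```bash
python3 -m jog '[{"tx":0.7,"ty":0,"tz":1.9,"ax":0,"ay":0,"az":0},{"tx":0.7,"ty":0,"tz":1.9,"ax":0,"ay":0,"az":0},{"tx":0.3,"ty":0,"tz":0.9,"ax":0,"ay":0,"az":0},{"tx":0,"ty":0,"tz":0,"ax":0,"ay":0,"az":0},{"tx":0,"ty":0,"tz":0,"ax":0,"ay":0,"az":0}]'
python3 -m jog '[{"tx":0.25,"ty":0,"tz":0.7,"ax":0,"ay":0,"az":0},{"tx":0,"ty":0,"tz":0,"ax":0,"ay":0,"az":0},{"tx":0,"ty":0,"tz":0,"ax":0,"ay":0,"az":0}]'
python3 -m jog '[{"tx":0.2,"ty":0,"tz":0.5,"ax":0,"ay":0,"az":0},{"tx":0,"ty":0,"tz":0,"ax":0,"ay":0,"az":0},{"tx":0,"ty":0,"tz":0,"ax":0,"ay":0,"az":0}]'
```

```text
time_s: 8.65
ee_pos: [0.5103, 0.1212, 0.2265]
eef_rot: [3.077, 0.128, -0.542]
ft_force: [0.9, 0.1, -0.2]
grip_width: 0.044
finger_force: 46.3
time_s: 8.95
ee_pos: [0.5103, 0.1212, 0.2258]
eef_rot: [3.077, 0.128, -0.542]
ft_force: [-0.5, 0.6, -0.7]
grip_width: 0.0444
finger_force: 46.3
time_s: 9.25
ee_pos: [0.5104, 0.1212, 0.2255]
eef_rot: [3.077, 0.128, -0.542]
ft_force: [0.5, 0.6, 3.5]
grip_width: 0.044
finger_force: 46.7
```

```bash
python3 -m jog '[{"tx":0.15,"ty":0,"tz":0.4,"ax":0,"ay":0,"az":0},{"tx":0,"ty":0,"tz":0,"ax":0,"ay":0,"az":0},{"tx":0,"ty":0,"tz":0,"ax":0,"ay":0,"az":0}]'
python3 -m jog '[{"tx":0,"ty":0,"tz":0,"ax":0,"ay":0,"az":0},{"tx":0,"ty":0,"tz":0,"ax":0,"ay":0,"az":0},{"tx":0,"ty":0,"tz":0,"ax":0,"ay":0,"az":0},{"tx":0,"ty":0,"tz":0,"ax":0,"ay":0,"az":0},{"tx":0,"ty":0,"tz":0,"ax":0,"ay":0,"az":0},{"tx":0,"ty":0,"tz":0,"ax":0,"ay":0,"az":0}]' 0.36
python3 -m jog '[{"tx":0,"ty":0,"tz":-5,"ax":0,"ay":0,"az":0},{"tx":0,"ty":0,"tz":-10,"ax":0,"ay":0,"az":0},{"tx":0,"ty":0,"tz":-15,"ax":0,"ay":0,"az":0},{"tx":0,"ty":0,"tz":-20,"ax":0,"ay":0,"az":0},{"tx":0,"ty":0,"tz":-25,"ax":0,"ay":0,"az":0},{"tx":0,"ty":0,"tz":-25,"ax":0,"ay":0,"az":0},{"tx":0,"ty":0,"tz":-10,"ax":0,"ay":0,"az":0},{"tx":0,"ty":0,"tz":0,"ax":0,"ay":0,"az":0},{"tx":0,"ty":0,"tz":0,"ax":0,"ay":0,"az":0}]'
python3 - <<'E'
from h import *
c=shot('wrist','w9.png');st()
P=pts(c);hsv=cv2.cvtColor(c['color'],cv2.COLOR_RGB2HSV)
roi=(P[...,0]>.38)&(P[...,0]<.54)&(P[...,1]>.04)&(P[...,1]<.2)
for nm,m,z in(('block',roi&(abs(P[...,2]-.09)<.008)&(hsv[...,1]>90),.09),('riser',roi&(abs(P[...,2]-.058)<.006)&(hsv[...,1]<100),.058)):
    n,l,s_,ce=cv2.connectedComponentsWithStats(m.astype(np.uint8));k=1+s_[1:,4].argmax();q=P[l==k]
    cn=max(cv2.findContours((l==k).astype(np.uint8),0,1)[0],key=len)
    W=np.array([ray(c,p,z) for p in cn[:,0]])[:,:2].astype(np.float32)
    print(nm,s_[k],np.median(q[:,2]),cv2.minAreaRect(W),cv2.minEnclosingCircle(W))
E
```

```text
time_s: 9.55
ee_pos: [0.5104, 0.1211, 0.2255]
eef_rot: [3.078, 0.128, -0.542]
ft_force: [0.0, 0.9, 9.1]
grip_width: 0.0444
finger_force: 47.4
time_s: 10.15
ee_pos: [0.5103, 0.1212, 0.2247]
eef_rot: [3.077, 0.128, -0.542]
ft_force: [-0.2, -0.3, -0.6]
grip_width: 0.058
finger_force: 0.0
time_s: 11.05
ee_pos: [0.5473, 0.1244, 0.3277]
eef_rot: [3.077, 0.128, -0.544]
ft_force: [0.7, -1.1, -0.3]
grip_width: 0.0583
finger_force: 0.0
11.1 [0.547  0.1244 0.3273] [ 3.0767  0.128  -0.5452] 0.05784552862751198 [-0.7  1.  -0.2]
[[0.9359, 0.083, -0.3424], [0.078, -0.9965, -0.0284], [-0.3436, -0.0001, -0.9391]]
block [ 245  172   70   85 5410] 0.08997976756170115 ((0.46082407236099243, 0.11555414646863937), (0.07369983196258545, 0.0447932668030262), 4.80723237991333) ((0.46046966314315796, 0.11543551087379456), 0.04239508509635925)
riser [ 215  134  127  102 5226] 0.057815841494869305 ((0.4634220600128174, 0.11761324107646942), (0.09064026921987534, 0.0974670946598053), 7.160985469818115) ((0.45950520038604736, 0.11742395162582397), 0.04982845485210419)
```

View pics/w9.png

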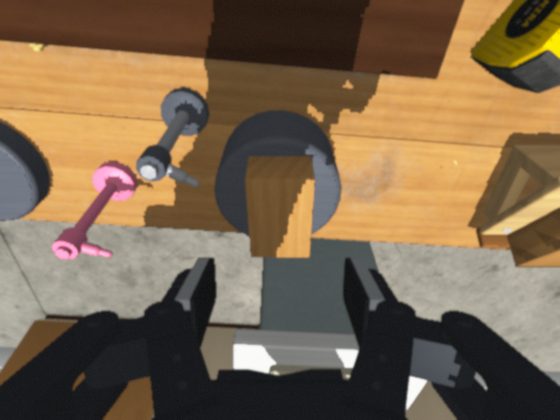

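The block lies flat and centred on the riser, block at (280,205) and riser at (278,172). Its top reads 90.0 mm, its centre is within about 2 mm of the riser's, and the gripper is clear.

```bash
python3 -c "from rig import arm;print(arm.sign_off())"
```

```text
the job is handed in; nothing more can be done
None
```

I set one block flat on the 58 mm riser at the gauge, so the stack top measures 90.0 mm, level with the pointer, and is centred to about 2 mm; the other two blocks are still in the rack, nothing else was touched, and the job was handed in at about 11 s.

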